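Close and lock the phone clamp through its L-shaped slot

ROBOT

A 6-joint arm with a two-finger parallel gripper is mounted at the origin on the work surface. World frame = base frame: x ahead of the robot, y to its left, z up, the work surface at z = 0. Lengths are in m, angles in rad, forces in N, time in s.
With the tool pointing down it reaches from about 0.325 to 0.925 m from the base axis. Payload 3.1 kg.
Tool frame: the origin (TCP) lies midway between the tips of the shut fingers; the grasp point (between the pads) lies behind it (ctrl.tcp_to_grasp is the y of the grasp point in the tool frame, in m); y points along the fingers, x is the direction in which the jaws open and shut, and the axes are right-handed (so a half turn about y gives the same grasp; the last joint's range is limited). The gripper opens to 85 mm and grips with 20 to 120 N. Pads are 22 mm wide; open, the fingers measure 114 mm over their backs; the gripper's body (76 mm by 85 mm) begins 54 mm behind the grasp point. The pads swing forward as they close: fully open they stand 13 mm farther back than shut.
Start: joints at [1.172, 0.217, 1.613, -0, 1.311, -0.112], TCP at [0.177, 0.599, 0.231] pointing down, gripper open.
Joint ranges: [-2.75, 2.75], [-0.78, 2.1], [0.31, 2.55], [-1.13, 4.27], [0.13, 2.63], [-2.58, 2.58]. Speed limits (rad/s): [2.79, 2.79, 3.14, 3.14, 3.14, 3.14].

INTERFACE

Orientations are given as [roll, pitch, yaw] about the fixed x, y, z axes, in that order (R = Rz(yaw) Ry(pitch) Rx(roll)).
In Python, from bench import sensors, vision, order, ctrl gives the robot as it stands.
- The arm moves only by the shell command python3 -m jog 'ROWS' [FORCE]. ROWS is a JSON object of lists of equal length, an entry for each row: "jaw": the gripper command: -1 is shut, 1 is fully open, values between are in proportion; "slide": the shift along the tool's x, y, z in mm, a list of three; "roll": the turn about the tool's y in rad. In form: {"jaw": [jaw, ...], "slide": [[dx, dy, dz], ...], "roll": [roll, ...]}. A call has 1 to 20 rows; each row shifts and turns the commanded pose from where the row before left it, along the tool's axes as they then stand; what a row does not reach is not made up. A row lasts 1/8 s, in which the tool goes at most 62.5 mm and 10.7 degrees, less where a joint would pass 70% of its speed; a pose out of reach is approached as far as the arm can. A call is refused whole if a number of a shift passes 62.5 or a number of a turn 0.188, either way. A call with a gripper value outside its range is refused whole. The fingers move at their own pace and stop on an object; FORCE is the grip in N (left out, the last holds). Time passes only in rows, so rows that do not move let the fingers close. It gives the time, the measured TCP pose, the force and the opening at its end, in the units of the state.
- sensors.sense(): the state, without advancing time (a new reading comes with each control period).
- vision.read_camera(name): name is "scene" or "top" or "wrist"; returns (picture, depth): 400x640x3 uint8, red, green, blue; 400x640 float32, m along the optical axis (not along the pixel's ray), 0 where there is no reading.
- vision.calibration(name): a dict with "mtx" (3x3 intrinsics, pixels), "R" (3x3) and "t" (3): a world point X has camera coordinates R X + t; the wrist camera has in their place "mount" (4x4, takes a point from camera to tool coordinates, whose origin is the TCP and whose axes are the tool frame's). Camera axes: x right, y down, z forward; pixel columns grow to the right and rows downward; lengths in m; the calibration is good to about 2 mm. The wrist camera is an equidistant fisheye: a pixel r from the principal point sees the ray r / f radians off the axis. A picture is of the moment at which its call begins: read the wrist's pose just before it. calibration takes no time and is no camera call.
- order.close_job(): hands the job in, once; it reports no verdict.
The state is a dict: "clock": time; "qpos": joint angles; "joint_vel": joint speeds; "joint_torque": joint torques, N m; "tcp_pos": TCP position; "tcp_rot": TCP orientation; "wrist_force": force on the tool from outside, world axes, zero at the start; "torque": the same for the moment, N m; "opening": finger opening in m.
Only numpy, scipy, OpenCV 4.12 (cv2) and the standard library are available. Lean on these libraries where they do the work, as an engineer would, in place of code of your own. Each camera call takes 0.05 s, during which the arm holds its last target.

TASK

Clamp the opened phone for repair: with the fingertips, push the black knob of the clamp along the slot in its cover plate away from you until the slot turns, then push it sideways round the corner, fully home to the end of the slot. Only push the knob, do not pinch, lift or ram it; do not touch the phone, leave the jar, reel and tin where they stand, and finish clear of everything.

Things in the scene. Friction and masses are not known exactly. Their poses are not given: they have to be found in the camera images.
- clamp: Phone clamp, fixed to the bench: dark base plate 10 mm thick, x -135 to 125, y -85 to 85 mm. Origin on the bench under it; x from knob end to phone and stop (roughly away from the robot), y to the left of that, z up. Aluminium cover plate with the L-slot: x -130 to -35, y -50 to 60 mm, upper face at z 29 mm. Fixed stop bar: x 106.5 to 120, y -55 to 55 mm, up to z 26 mm.
- slot_start (a point): Point on the upper face of the cover plate (29 mm above the bench), on the slot's centre line at its end nearest the robot, where the knob stands with the clamp open: clamp frame (-100, 0) mm. The slot is 13 mm wide, the pin 10 mm.
- slot_corner (a point): Same height, where the slot turns: clamp frame (-55, 0) mm. The first leg runs 45 mm from slot_start along clamp +x to here.
- slot_end (a point): Same height, blind end of the second leg: clamp frame (-55, 35) mm. The second leg runs 35 mm from the corner along clamp +y.
- knob_top (a point): Top centre of the upright black knob, a cylinder of diameter 22 mm whose side runs from 32 to 62 mm above the bench (3 to 33 mm above the cover plate). Its pin runs in the slot. It takes the jaw with it along clamp x, and slides on the jaw along clamp y; it can only slide, not turn, tip or come out.
- jaw (a joint): How far jaw and knob are pushed along clamp +x, m: 0 open (knob at slot_start), 0.045 = at the corner, closed. Resists with 1.5 N plus damping and the phone's rubbing (about 1 N); stays where left. Jaw bar 110 mm wide in y, top 28 mm above the bench, front face 88 mm ahead of the knob axis (rubber lining a little more).
- latch (a joint): How far the knob has been pushed along clamp +y, m: 0 = in the first leg, 0.035 = fully home at slot_end. The slot keeps it near 0 until the jaw is within about 1.5 mm of 0.045. About 1.2 N; stays where it is left.
- phone: Opened phone, dark flat slab 72 (x) x 150 (y) x 9 mm, 170 g, lying loose on the clamp base between jaw and stop. Origin at the centre of its underside, 10 mm above the bench. The closing jaw slides it up to the fixed stop; with the clamp closed it has 1.5 mm of play and its origin is at about clamp x 70 mm.
- flux_jar: Bystander: jar, diameter 38, height 45 mm, standing loose beside the clamp. Origin at the centre of its underside.
- solder_reel: Bystander: metal reel, diameter 52, height 36 mm, standing on its flange. Origin at the centre of its underside.
- screw_tin: Bystander: flat round tin, diameter 48, height 22 mm. Origin at the centre of its underside.

How it is judged:
On the way, in this order (a step that is already met when the one before it is completed fails the run):
1. the knob has been pushed along the first leg to the corner, still in the first leg (value of joint jaw above 0.0425 m and value of joint latch below 0.015 m).
2. the knob has been pushed round the corner to the end of the second leg (value of joint jaw above 0.0415 m and value of joint latch above 0.031 m), for 0.2 s.
At the end, for the whole second after the job is handed in: The knob stands at the blind end of the second leg (jaw joint over 41.5 of 45 mm, latch joint over 31 of 35 mm), at rest, and the phone lies flat and square (within 0.06 rad) between jaw and fixed stop (all of step 2 and velocity of joint latch between -0.005 and 0.005 m/s and x of phone in the frame of clamp between 0.065 and 0.074 m and z of phone in the frame of clamp below 0.013 m and angle between the x axis of phone and the x axis of clamp, either way round below 0.06 rad and linear speed of phone below 0.01 m/s); the robot touches nothing.
It fails at once if the fingers touch the phone (contact force between the fingers and phone above 0.5 N).
It fails at once if the phone is lifted off the clamp base (z of phone in the frame of clamp above 0.018 m).
It fails at once if the knob is pinched, or it or the clamp is rammed (over 35 N between fingers and clamp) (contact force between the fingers and clamp above 35 N).
It fails at once if the jar, reel or tin is disturbed (moved over 15 mm) (distance of any of flux_jar, solder_reel, screw_tin from where it was at the start of the episode above 0.015 m).
It also fails if it takes over 40 s, if anything falls off the work surface, if the arm or the gripper's body presses on something with over 40 N, if the wrist force passes 120 N, or if a joint passes its speed limit or range.

## Working session

There is one attempt and no reset: what is moved stays moved. The work goes in short steps, Python scripts to look and compute and a shell command to move; the robot and the scene stay as the last step left them, time stands still between calls to the robot, and variables do not carry over. Pictures are saved under pics/ and viewed, and the job is handed in when it is done.

```bash
mkdir -p pics; ls; cat > h.py <<'E'
import numpy as np,cv2
from bench import sensors, vision, order, ctrl
def snap(n,f,crop=None,s=1):
    im,d=vision.read_camera(n); np.savez('pics/'+f+'.npz',im=im,d=d)
    show(f,crop,s); return im,d
def show(f,crop=None,s=1,out=None):
    im=np.load('pics/'+f+'.npz')['im']
    if crop: im=im[crop[1]:crop[3],crop[0]:crop[2]]
    cv2.imwrite('pics/'+(out or f)+'.png',cv2.resize(im[:,:,::-1],None,fx=s,fy=s,interpolation=cv2.INTER_CUBIC))
def ray(n,u,v,z):
    "pixel to world at height z"
    c=vision.calibration(n);K=np.array(c['mtx']);R=np.array(c['R']);t=np.array(c['t'])
    o=-R.T@t; d=R.T@np.linalg.solve(K,[u,v,1.]); return o+d*(z-o[2])/d[2]
def proj(n,X):
    c=vision.calibration(n);p=np.array(c['mtx'])@(np.array(c['R'])@X+np.array(c['t']));return p[:2]/p[2]
E
python3 - <<'E'
from h import *
print(sensors.sense(), ctrl.tcp_to_grasp)
for n in('top','scene'):
    snap(n,n+'0',s=1.25); c=vision.calibration(n);print(n,c)
snap('wrist','wrist0',s=1.25)
E
```

```text
pics
{'clock': 0.0, 'qpos': array([ 1.17179973e+00,  2.17770089e-01,  1.61492979e+00,  2.21799152e-05,
        1.31127126e+00, -1.12206952e-01]), 'joint_vel': array([ 0.00208768,  0.00061827,  0.00028472, -0.00157201,  0.00079455,
       -0.00029225]), 'joint_torque': array([ 1.72487355e-03, -3.96837008e+01, -3.03856909e+01, -7.99203008e-05,
        9.81662219e-03, -3.17877641e-05]), 'tcp_pos': array([0.17645807, 0.59873273, 0.22996064]), 'tcp_rot': array([-1.57050871,  0.00236113,  1.2840013 ]), 'wrist_force': array([0.63087446, 0.01479969, 0.12967153]), 'torque': array([-0.02438961,  0.02719661, -0.01439481]), 'opening': 0.08553348381542615} -0.0187
top {'mtx': array([[515.77400563,   0.        , 323.63063498],
       [  0.        , 515.77400563, 201.27244148],
       [  0.        ,   0.        ,   1.        ]]), 'R': array([[ 0.00527784, -0.99992222,  0.01130034],
       [-0.98097009, -0.00737046, -0.19401897],
       [ 0.19408717, -0.0100613 , -0.98093269]]), 't': array([0.04021368, 0.57865091, 0.99875069])}
scene {'mtx': array([[450.16218837,   0.        , 325.59077898],
       [  0.        , 450.16218837, 197.22511576],
       [  0.        ,   0.        ,   1.        ]]), 'R': array([[ 0.77185904,  0.63570705, -0.01049642],
       [ 0.54995414, -0.67584225, -0.49070123],
       [-0.31903615,  0.37297963, -0.87126467]]), 't': array([-0.4729129 , -0.27232678,  1.06653214])}
```

View pics/top0.png

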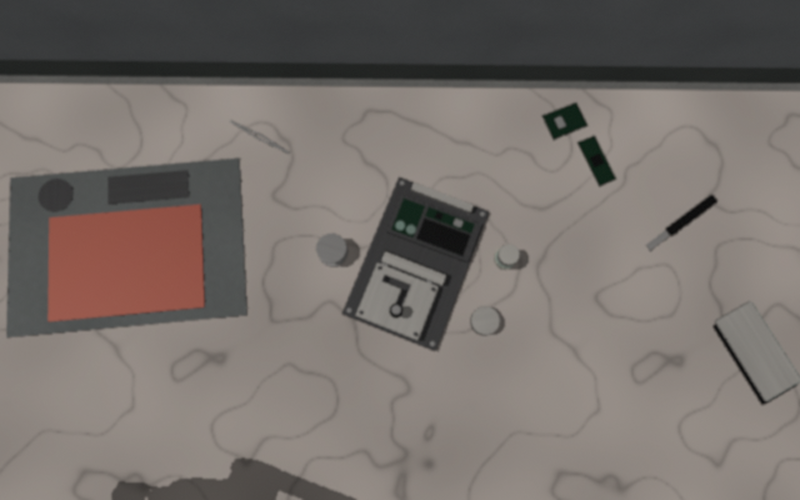

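View pics/scene0.png

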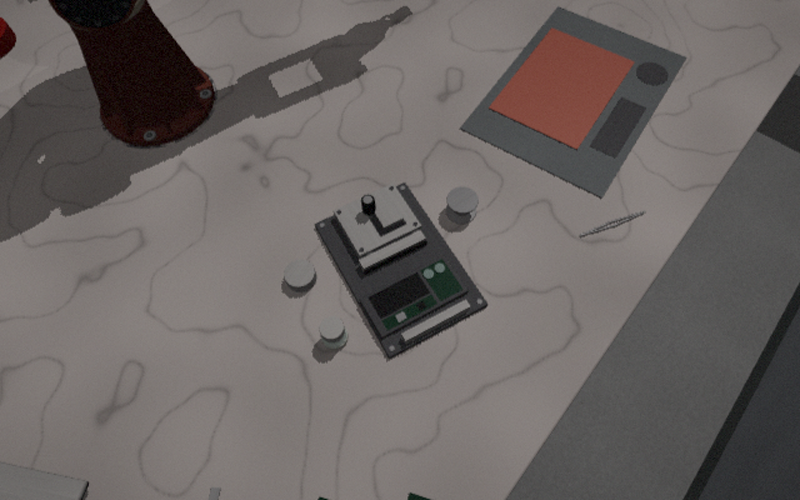

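View pics/wrist0.png

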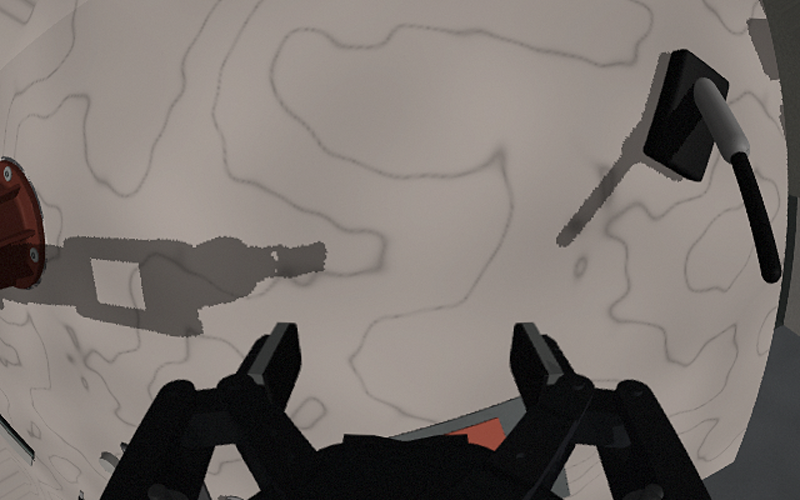

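The top view shows the clamp at about px (335,210) of 640x400. It is turned about −25°, with the knob near (317,247) and the jar, reel and tin beside it. Next I'll enlarge that area.

```bash
python3 - <<'E'
from h import *
show('top0',(245,130,435,290),4,'t0c')
show('scene0',(220,135,400,295),4,'s0c')
E
```

```text
(no output)
```

View pics/t0c.png

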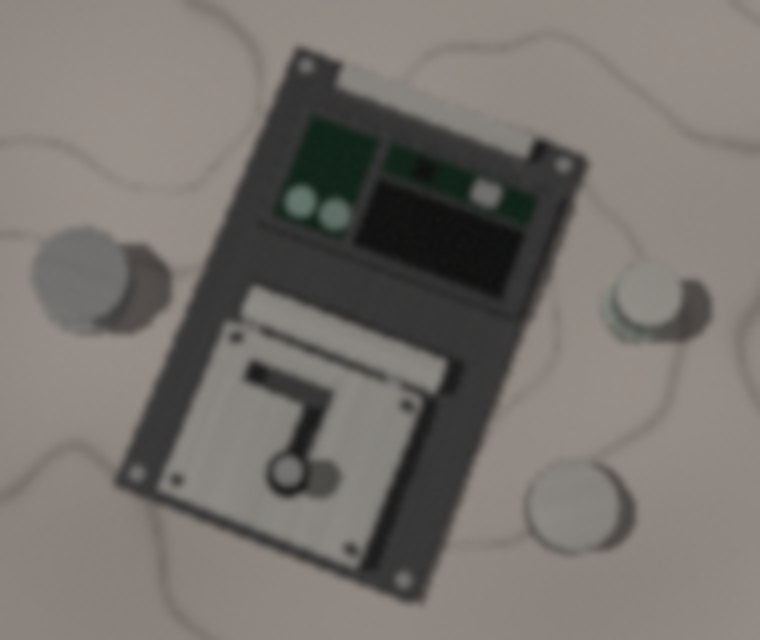

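View pics/s0c.png

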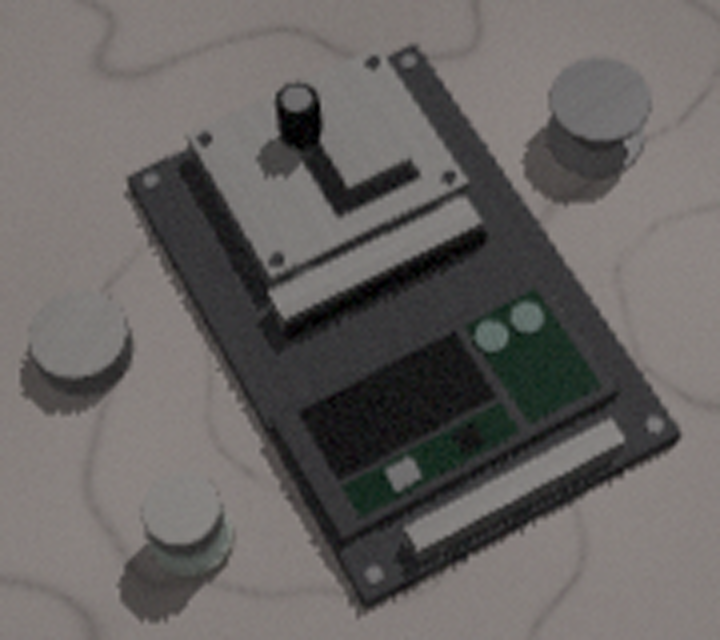

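In the enlarged top view, the base plate corners are at (298,47), (587,158), (422,601) and (117,481), and the knob top is at (288,471). In the scene crop, the base corners are at about (415,47), (680,437), (362,612) and (130,178), and the knob top is at (298,98).

```bash
cat > pose.py <<'E'
from h import *
from scipy.optimize import least_squares
P=dict(bl=(125,85,10),br=(125,-85,10),nr=(-135,-85,10),nl=(-135,85,10),knob=(-100,0,62),
 cnl=(-130,60,29),cnr=(-130,-50,29),cfr=(-35,-50,29),cfl=(-35,60,29))
top=dict(bl=(298,47),br=(587,158),nr=(422,601),nl=(117,481),knob=(288,471),cfl=(224,320),cfr=(424,397),cnr=(360,568),cnl=(160,490))
sc=dict(nl=(415,47),bl=(680,437),br=(362,612),nr=(130,178),knob=(298,98),cnr=(189,137),cfr=(270,285),cfl=(468,183))
pts=[('top',P[k],(245+(u+.5)/4-.5,130+(v+.5)/4-.5)) for k,(u,v) in top.items()]+[('scene',P[k],(220+(u+.5)/4-.5,135+(v+.5)/4-.5)) for k,(u,v) in sc.items()]
def w(p,q):
    c,s=np.cos(p[2]),np.sin(p[2]);q=np.array(q)/1000
    return np.array([p[0]+c*q[0]-s*q[1],p[1]+s*q[0]+c*q[1],q[2]])
def fit(sel):
    f=lambda p:np.concatenate([proj(n,w(p,X))-uv for n,X,uv in pts if n in sel])
    r=least_squares(f,[.6,0,-.4],loss='soft_l1');return r.x,f(r.x).reshape(-1,2).round(1)
E
python3 - <<'E'
from pose import *
for s in(['top'],['scene'],['top','scene']):
    p,r=fit(s);print(s,p);print(r.tolist())
for k,q in dict(start=(-100,0,29),corner=(-55,0,29),end=(-55,35,29)).items():print(k,w(p,q))
E
```

```text
['top'] [ 0.57641562  0.02052094 -0.36909608]
[[-0.3, -1.1], [0.3, -1.2], [-1.2, 0.9], [-0.6, 0.8], [0.4, 0.0], [1.2, 0.1], [0.3, -0.0], [-0.2, 0.1], [-0.0, -0.1]]
['scene'] [ 0.5805716   0.01854058 -0.37925544]
[[0.5, -0.5], [0.8, 0.6], [0.2, -0.6], [-1.3, -0.1], [-0.2, 1.1], [-0.6, -0.2], [0.0, -1.0], [0.3, 0.8]]
['top', 'scene'] [ 0.57821074  0.01986092 -0.37332542]
[[0.3, -2.0], [0.8, -1.7], [-1.2, 0.0], [-0.5, -0.3], [0.6, -0.9], [1.5, -0.9], [0.5, -0.8], [-0.2, -0.8], [0.1, -1.2], [-0.4, -1.5], [0.3, -1.1], [0.1, -1.9], [-1.9, -0.8], [-1.0, 0.2], [-1.3, -1.0], [-0.4, -2.0], [-0.4, -0.4]]
start [0.48509878 0.0563323  0.029     ]
corner [0.52699916 0.03992018 0.029     ]
end [0.53976414 0.07250936 0.029     ]
```

```bash
cat > rel.py <<'E'
from pose import *
p,_=fit(['top','scene'])
def st():
    s=sensors.sense();d=s['tcp_pos'][:2]-p[:2];c,n=np.cos(p[2]),np.sin(p[2])
    f=s['wrist_force']
    print('t',round(s['clock'],2),'clamp mm',(np.array([c*d[0]+n*d[1],-n*d[0]+c*d[1],s['tcp_pos'][2]])*1000).round(1),'rot',s['tcp_rot'].round(3),'yawerr',round(s['tcp_rot'][2]-(p[2]+np.pi/2),3),'F clamp',np.array([c*f[0]+n*f[1],-n*f[0]+c*f[1],f[2]]).round(2),'open',s['opening'].round(4))
if __name__=='__main__': st()
E
python3 rel.py
```

```text
Traceback (most recent call last):
  File "rel.py", line 7, in <module>
    if __name__=='__main__': st()
                             ~~^^
  File "rel.py", line 6, in st
    print('t',round(s['clock'],2),'clamp mm',(np.array([c*d[0]+n*d[1],-n*d[0]+c*d[1],s['tcp_pos'][2]])*1000).round(1),'rot',s['tcp_rot'].round(3),'yawerr',round(s['tcp_rot'][2]-(p[2]+np.pi/2),3),'F clamp',np.array([c*f[0]+n*f[1],-n*f[0]+c*f[1],f[2]]).round(2),'open',s['opening'].round(4))
                                                                                                                                                                                                                                                                           ^^^^^^^^^^^^^^^^^^
AttributeError: 'float' object has no attribute 'round'
```

```bash
sed -i "s/s\['opening'\].round(4)/round(s['opening'],4)/" rel.py; python3 rel.py
```

```text
t 0.15 clamp mm [-585.2  392.7  230.2] rot [-1.571  0.002  1.284] yawerr 0.087 F clamp [-0.1   0.84 -0.44] open 0.0851
```

```bash
python3 -m jog '{"jaw":[-1,-1,-1,-1,-1,-1,-1,-1,-1,-1,-1,-1,-1,-1,-1,-1],"slide":[[0,0,0],[-28,0,-31],[-28,0,-31],[-28,8,-31],[-28,8,-31],[-28,8,-31],[-28,8,-31],[-28,8,-31],[-28,8,-31],[-28,8,-31],[-28,8,-31],[-28,8,-31],[-28,8,-31],[-28,8,-31],[-28,8,-31],[0,0,0]],"roll":[0.087,0,0,0,0,0,0,0,0,0,0,0,0,0,0,0]}' 20; python3 rel.py; python3 - <<'E'
from h import *
snap('wrist','wrist1',s=1.25)
E
```

```text
clock: 2.15
tcp_pos: [0.4381, 0.0741, 0.1347]
tcp_rot: [-1.57, 0.001, 1.193]
wrist_force: [-1.0, -0.7, 0.1]
opening: -0.0004
t 2.15 clamp mm [-150.3   -0.6  134.7] rot [-1.570e+00  1.000e-03  1.193e+00] yawerr -0.005 F clamp [-0.68 -1.01  0.07] open -0.0004
```

View pics/wrist1.png

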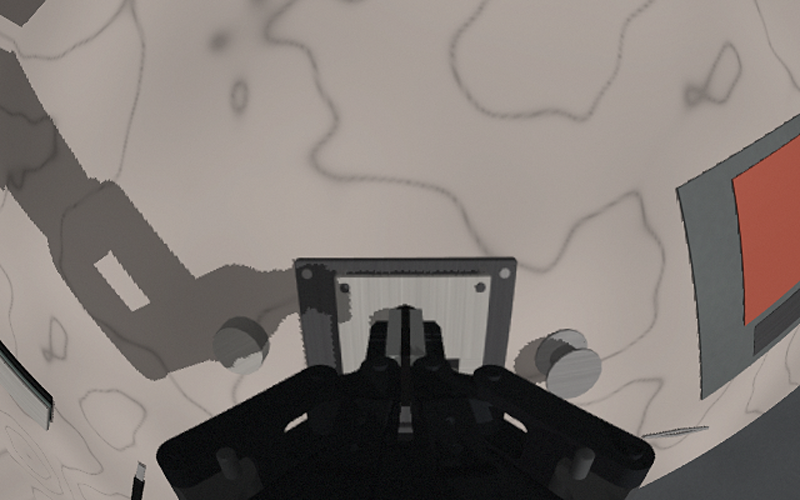

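The wrist view shows the base plate's near edge level at row 260, spanning columns 295–517. Its centre is at about 406, and the shut fingers sit at about 405, so they are centred and square. I'll descend behind the knob and step up to it.

```bash
python3 -m jog '{"jaw":[-1,-1,-1,-1,-1,-1],"slide":[[0,31,0],[0,31,0],[0,31,0],[0,0,-8],[0,0,-8],[0,0,0]],"roll":[0,0,0,0,0,0]}'; python3 rel.py; python3 - <<'E'
from h import *
snap('scene','scene1',(220,100,420,260),4)
E
```

```text
clock: 2.95
tcp_pos: [0.4553, 0.0703, 0.0443]
tcp_rot: [-1.575, -0.002, 1.197]
wrist_force: [0.9, 0.3, 0.4]
opening: 0.0002
t 2.95 clamp mm [-132.8    2.1   44.3] rot [-1.575 -0.002  1.197] yawerr -0.001 F clamp [0.68 0.61 0.43] open 0.0002
```

View pics/scene1.png

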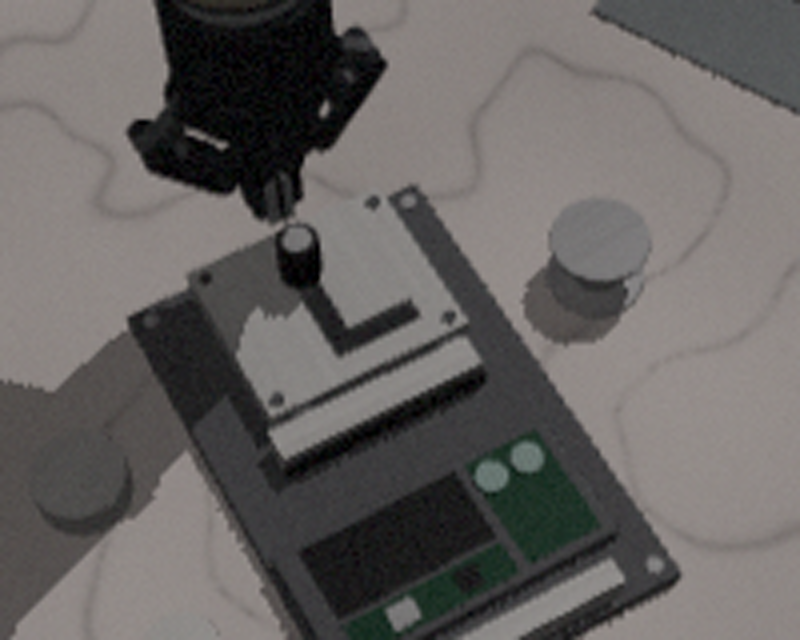

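The shut fingertips (272,205) stand just behind the knob (298,240), in line with the first leg. I'll start pushing gently.

```bash
python3 -m jog '{"jaw":[-1,-1,-1,-1,-1,-1,-1,-1],"slide":[[0,4,-2],[0,0,-3],[0,0,-3],[0,0,-3],[0,0,-3],[0,0,-3],[0,0,-3],[0,0,0]],"roll":[0,0,0,0,0,0,0,0]}'; python3 rel.py; python3 - <<'E'
from h import *
snap('scene','scene2',(220,100,420,260),4)
E
```

```text
clock: 4.0
tcp_pos: [0.4714, 0.0628, 0.0382]
tcp_rot: [-1.571, 0.0, 1.197]
wrist_force: [-0.8, 0.3, -0.0]
opening: -0.0001
t 4.0 clamp mm [-115.1    1.    38.2] rot [-1.571  0.     1.197] yawerr -0.0 F clamp [-0.81 -0.05 -0.02] open -0.0001
```

View pics/scene2.png

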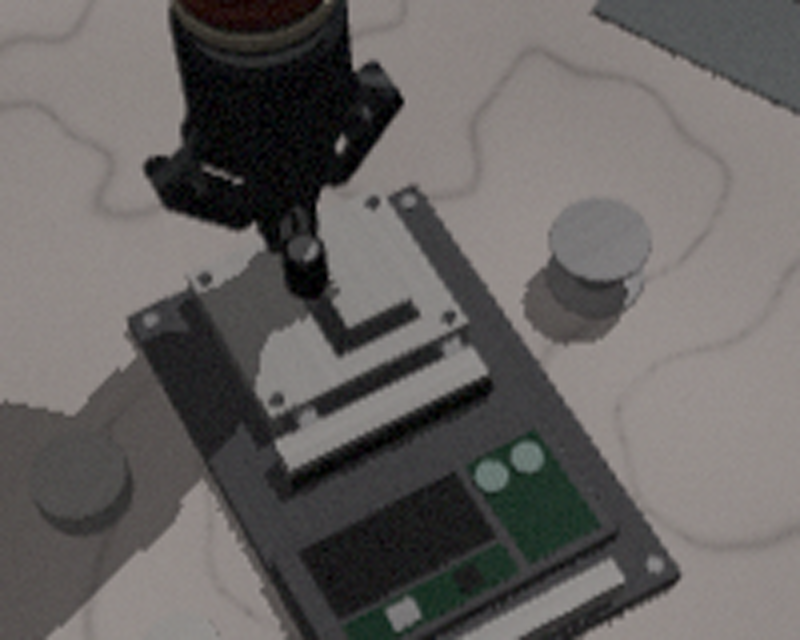

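The knob has moved to (305,247) and the jaw bar is away from the cover plate, so the push is working. I'll continue along the first leg.

```bash
python3 -m jog '{"jaw":[-1,-1,-1,-1,-1,-1,-1,-1,-1,-1],"slide":[[0,0,-3],[0,0,-3],[0,0,-3],[0,0,-3],[0,0,-3],[0,0,-3],[0,0,-3],[0,0,-3],[0,0,-3],[0,0,-3]],"roll":[0,0,0,0,0,0,0,0,0,0]}'; python3 rel.py;python3 -m jog '{"jaw":[-1,-1],"slide":[[0,0,-1.5],[0,0,-1]],"roll":[0,0]}'; python3 rel.py; python3 - <<'E'
from h import *
snap('scene','scene3',(220,100,420,260),4)
snap('top','top3',(245,130,435,290),4)
E
```

```text
clock: 5.3
tcp_pos: [0.499, 0.052, 0.0382]
tcp_rot: [-1.57, 0.0, 1.197]
wrist_force: [-2.5, 1.0, -0.5]
opening: -0.0001
t 5.3 clamp mm [-85.4   1.   38.2] rot [-1.57   0.     1.197] yawerr -0.001 F clamp [-2.7   0.04 -0.46] open -0.0001
clock: 5.55
tcp_pos: [0.5013, 0.0511, 0.0382]
tcp_rot: [-1.57, 0.0, 1.197]
wrist_force: [-2.3, 1.8, -0.3]
opening: -0.0001
t 5.55 clamp mm [-83.    1.   38.2] rot [-1.57   0.     1.197] yawerr -0.001 F clamp [-2.77  0.87 -0.29] open -0.0001
```

View pics/scene3.png

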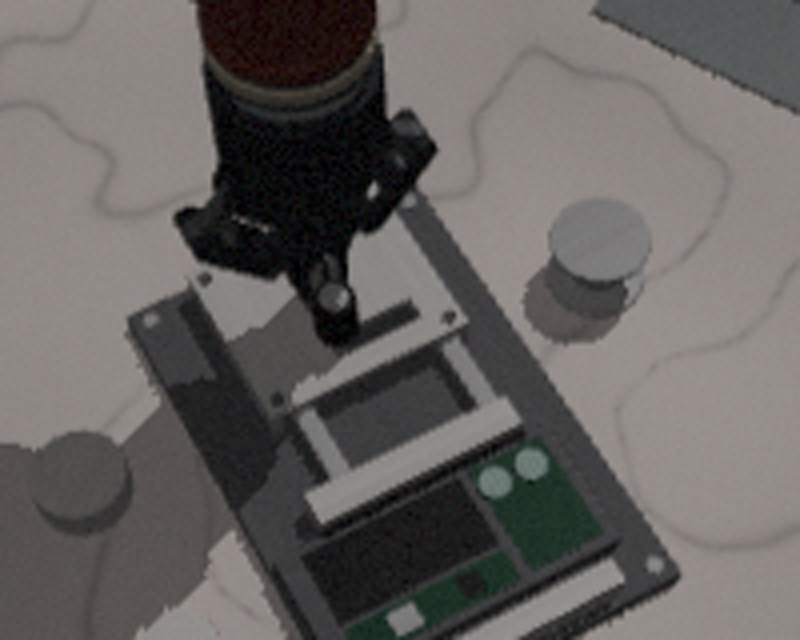

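View pics/top3.png

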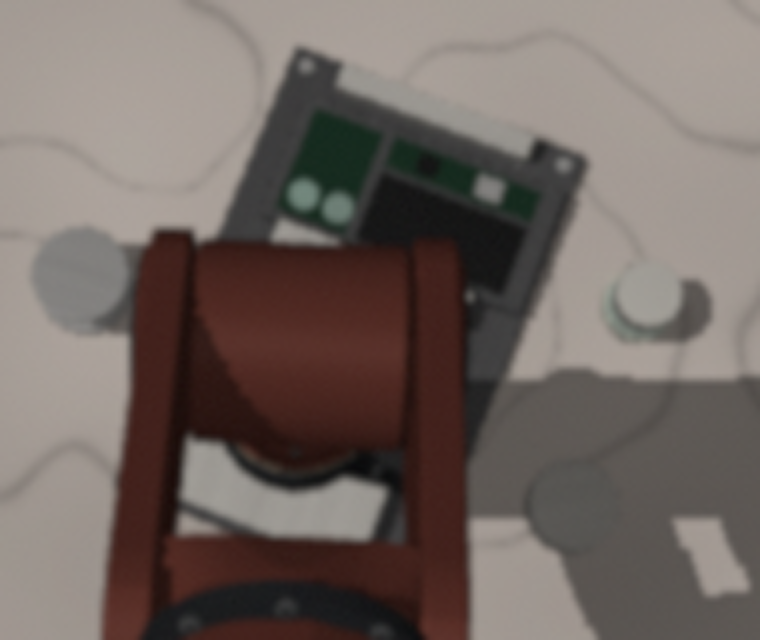

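The knob is now at (334,295) in the scene crop, and the jaw bar has reached the phone. A few millimetres remain, so I'll take fine steps and watch the force.

```bash
python3 - <<'E'
from rel import *
for x in (-65,-60,-55): print(x,(proj('scene',w(p,(x,0,62)))-[220,100])*4)
print((proj('scene',w(p,(-100,0,62)))-[220,100])*4)
E
python3 -m jog '{"jaw":[-1,-1,-1],"slide":[[0,0,-1],[0,0,-1],[0,0,-1]],"roll":[0,0,0]}'; python3 rel.py
python3 -m jog '{"jaw":[-1],"slide":[[0,0,-1]],"roll":[0]}'|grep force;python3 -m jog '{"jaw":[-1],"slide":[[0,0,-1]],"roll":[0]}'|grep force;python3 rel.py
```

```text
-65 [325.85580847 289.88120806]
-60 [330.70140423 297.56035231]
-55 [335.57142287 305.27820113]
[292.60531223 237.18689157]
clock: 6.02
tcp_pos: [0.5042, 0.05, 0.0382]
tcp_rot: [-1.571, 0.0, 1.197]
wrist_force: [-1.1, 0.7, -1.5]
opening: 0.0003
t 6.03 clamp mm [-79.9   1.   38.2] rot [-1.571  0.     1.197] yawerr -0.0 F clamp [-1.29  0.24 -1.49] open 0.0003
wrist_force: [-2.1, 0.7, -1.2]
wrist_force: [-1.6, -0.0, -1.6]
t 6.28 clamp mm [-77.9   1.   38.2] rot [-1.571  0.     1.197] yawerr -0.0 F clamp [-1.53 -0.61 -1.61] open 0.0002
```

```bash

python3 -m jog '{"jaw":[-1],"slide":[[0,0,-1]],"roll":[0]}'|grep force;python3 rel.py;python3 -m jog '{"jaw":[-1],"slide":[[0,0,-0.7]],"roll":[0]}'|grep force;python3 rel.py
python3 - <<'E'
from h import *
snap('scene','scene4',(220,100,420,260),4)
E
```

```text
wrist_force: [-1.4, 0.9, -2.2]
t 6.4 clamp mm [-76.8   1.   38.2] rot [-1.571  0.     1.197] yawerr -0.0 F clamp [-1.65  0.28 -2.16] open -0.0001
wrist_force: [-3.7, 1.2, -0.4]
t 6.53 clamp mm [-76.7   1.   38.2] rot [-1.569  0.     1.197] yawerr -0.001 F clamp [-3.91 -0.21 -0.36] open -0.0001
```

View pics/scene4.png

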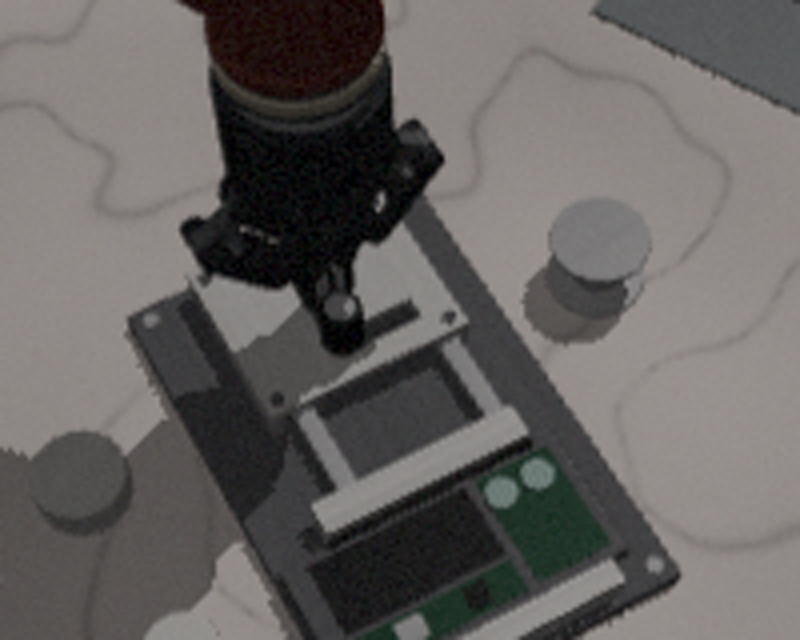

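```bash

for i in 1; do python3 -m jog '{"jaw":[-1],"slide":[[0,0,-0.7]],"roll":[0]}'|grep force;python3 rel.py;python3 -m jog '{"jaw":[-1],"slide":[[0,0,-0.7]],"roll":[0]}'|grep force;python3 rel.py; done
```

```text
wrist_force: [-6.0, 2.4, 2.3]
t 6.7 clamp mm [-76.6   1.   38.2] rot [-1.568  0.     1.197] yawerr -0.001 F clamp [-6.49 -0.01  2.33] open -0.0002
wrist_force: [-7.5, 2.1, 3.2]
t 6.83 clamp mm [-76.5   1.   38.1] rot [-1.567e+00  1.000e-03  1.197e+00] yawerr -0.001 F clamp [-7.74 -0.79  3.19] open 0.0
```

The TCP has stopped at x ≈ −76.6, where a knob at the corner should put it, and the force is rising about 1.5–2.5 N per 0.7 mm. The knob is at the corner. I'll back off and go round to its −y side.

```bash

python3 -m jog '{"jaw":[-1,-1,-1,-1,-1,-1,-1,-1,-1,-1],"slide":[[0,0,4],[0,0,6],[-13,0,0],[-13,0,0],[-13,0,0],[0,0,0],[0,0,-10],[0,0,-10],[0,0,-10],[0,0,0]],"roll":[0,0,0,0,0,0,0,0,0,0]}';python3 rel.py
python3 - <<'E'
from h import *
snap('scene','scene5',(220,100,420,260),4)
E
```

```text
clock: 8.07
tcp_pos: [0.5148, 0.0043, 0.0386]
tcp_rot: [-1.572, -0.0, 1.197]
wrist_force: [-0.8, 0.4, 0.0]
opening: 0.0
t 8.07 clamp mm [-53.3 -37.6  38.6] rot [-1.572 -0.     1.197] yawerr -0.001 F clamp [-0.92  0.07  0.  ] open 0.0
```

View pics/scene5.png

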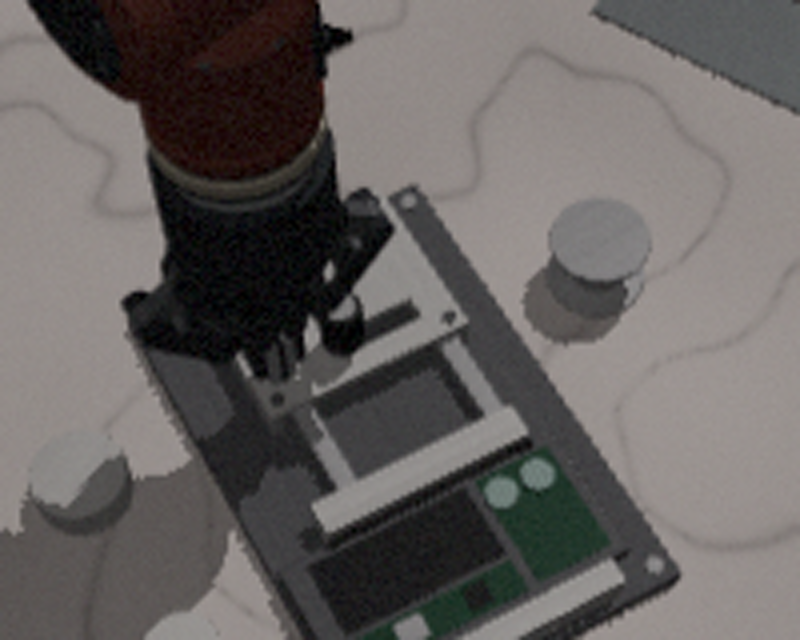

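The fingers are at (272,370) on the knob's −y side, and the knob is still at the corner at (343,310). I'll push along +y in small rows.

```bash

python3 -m jog '{"jaw":[-1,-1,-1,-1,-1,-1,-1],"slide":[[4,0,1],[3,0,0.5],[3,0,0],[2.5,0,0],[2.5,0,0],[2.5,0,0],[2.5,0,0]],"roll":[0,0,0,0,0,0,0]}';python3 rel.py
python3 - <<'E'
from h import *
snap('scene','scene6',(220,100,420,260),4)
E
```

```text
clock: 9.0
tcp_pos: [0.5192, 0.0237, 0.0383]
tcp_rot: [-1.57, 0.0, 1.197]
wrist_force: [-0.4, -0.8, 0.8]
opening: 0.0002
t 9.0 clamp mm [-56.4 -17.9  38.3] rot [-1.57   0.     1.197] yawerr -0.001 F clamp [-0.1  -0.94  0.78] open 0.0002
```

View pics/scene6.png

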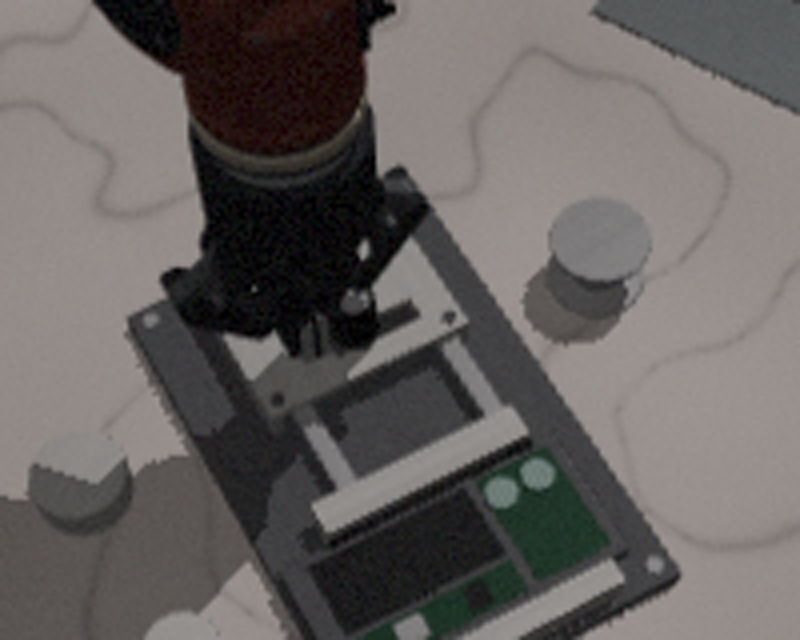

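The knob is round the corner at (357,300) and moving, with the jaw bar steady. I'll continue.

```bash

python3 -m jog '{"jaw":[-1,-1,-1,-1,-1,-1,-1,-1],"slide":[[2.5,0,0],[2.5,0,0],[2.5,0,0],[2.5,0,0],[2.5,0,0],[2.5,0,0],[2.5,0,0],[2.5,0,0]],"roll":[0,0,0,0,0,0,0,0]}';python3 rel.py
python3 - <<'E'
from rel import *
for y in (0,20,25,30,35): print(y,(proj('scene',w(p,(-55,y,62)))-[220,100])*4+[5.4,2.8])
snap('scene','scene7',(220,100,420,260),4)
E
```

```text
clock: 10.05
tcp_pos: [0.5266, 0.0425, 0.0383]
tcp_rot: [-1.571, -0.0, 1.197]
wrist_force: [-1.2, -1.1, 0.3]
opening: 0.0001
t 10.05 clamp mm [-56.3   2.2  38.3] rot [-1.571 -0.     1.197] yawerr -0.001 F clamp [-0.74 -1.51  0.28] open 0.0001
0 [340.97142287 308.07820113]
20 [377.84598272 290.65346989]
25 [387.00309762 286.32636018]
30 [396.13579933 282.01078669]
35 [405.24418536 277.70670336]
```

View pics/scene7.png

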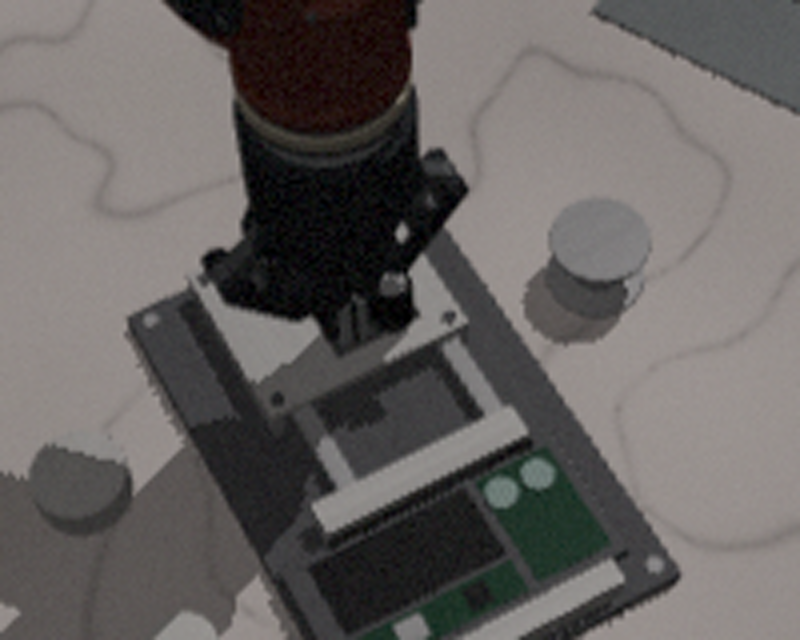

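The knob is at (393,283), about 28 mm along the second leg, so about 6–7 mm are left.

```bash

python3 -m jog '{"jaw":[-1,-1,-1],"slide":[[1.5,0,0],[1.5,0,0],[1.5,0,0]],"roll":[0,0,0]}'|grep force;python3 rel.py
python3 -m jog '{"jaw":[-1],"slide":[[0.8,0,0]],"roll":[0]}'|grep force;python3 rel.py
python3 -m jog '{"jaw":[-1],"slide":[[0.8,0,0]],"roll":[0]}'|grep force;python3 rel.py
python3 -m jog '{"jaw":[-1],"slide":[[0.8,0,0]],"roll":[0]}'|grep force;python3 rel.py
```

```text
wrist_force: [-1.4, -0.3, 0.3]
t 10.47 clamp mm [-56.3   6.6  38.3] rot [-1.571  0.     1.197] yawerr -0.001 F clamp [-1.15 -0.8   0.29] open 0.0002
wrist_force: [-1.7, -1.1, 1.2]
t 10.6 clamp mm [-56.3   7.4  38.3] rot [-1.571  0.     1.197] yawerr -0.0 F clamp [-1.19 -1.65  1.23] open -0.0
wrist_force: [-0.8, -0.7, 0.2]
t 10.72 clamp mm [-56.3   8.2  38.3] rot [-1.571  0.     1.197] yawerr -0.001 F clamp [-0.48 -0.95  0.19] open 0.0001
wrist_force: [-1.8, -0.2, 0.3]
t 10.85 clamp mm [-56.3   9.   38.3] rot [-1.571  0.     1.197] yawerr -0.0 F clamp [-1.62 -0.88  0.29] open 0.0
```

```bash

python3 -m jog '{"jaw":[-1],"slide":[[0.8,0,0]],"roll":[0]}'|grep force;python3 rel.py
python3 -m jog '{"jaw":[-1],"slide":[[0.8,0,0]],"roll":[0]}'|grep force;python3 rel.py
python3 -m jog '{"jaw":[-1],"slide":[[0.8,0,0]],"roll":[0]}'|grep force;python3 rel.py
```

```text
wrist_force: [-1.1, -3.1, 0.9]
t 10.97 clamp mm [-56.3   9.7  38.3] rot [-1.571  0.     1.197] yawerr -0.0 F clamp [ 0.09 -3.27  0.92] open -0.0002
wrist_force: [-2.6, -4.9, 1.4]
t 11.1 clamp mm [-56.3   9.9  38.3] rot [-1.57   0.002  1.198] yawerr 0.0 F clamp [-0.69 -5.51  1.39] open 0.0001
wrist_force: [-3.3, -5.9, 1.7]
t 11.22 clamp mm [-56.3  10.   38.3] rot [-1.57   0.003  1.198] yawerr 0.001 F clamp [-0.92 -6.7   1.69] open 0.0002
```

The TCP has stopped at y = 10 with the force climbing, so the knob is at the blind end. I'll hold briefly, back straight off, and lift clear.

```bash

python3 -m jog '{"jaw":[-1,-1,-1,-1,-1,-1,-1,-1,-1,-1,-1,-1,-1,-1,-1],"slide":[[0,0,0],[0,0,0],[-4,0,0],[-12,0,0],[0,0,0],[0,-20,0],[0,-30,0],[0,-40,0],[0,-40,30],[0,0,50],[0,0,50],[0,0,50],[0,0,50],[0,0,0],[0,0,0]],"roll":[0,0,0,0,0,0,0,0,0,0,0,0,0,0,0]}';python3 rel.py
python3 - <<'E'
from h import *
snap('scene','scene8',(220,100,420,260),4)
snap('top','top8',(245,130,435,290),4)
E
```

```text
clock: 13.1
tcp_pos: [0.3109, 0.1202, 0.1689]
tcp_rot: [-1.573, -0.001, 1.197]
wrist_force: [0.8, 0.0, 0.3]
opening: 0.0002
t 13.1 clamp mm [-285.5   -4.1  168.9] rot [-1.573e+00 -1.000e-03  1.197e+00] yawerr -0.0 F clamp [0.78 0.31 0.3 ] open 0.0002
```

View pics/scene8.png

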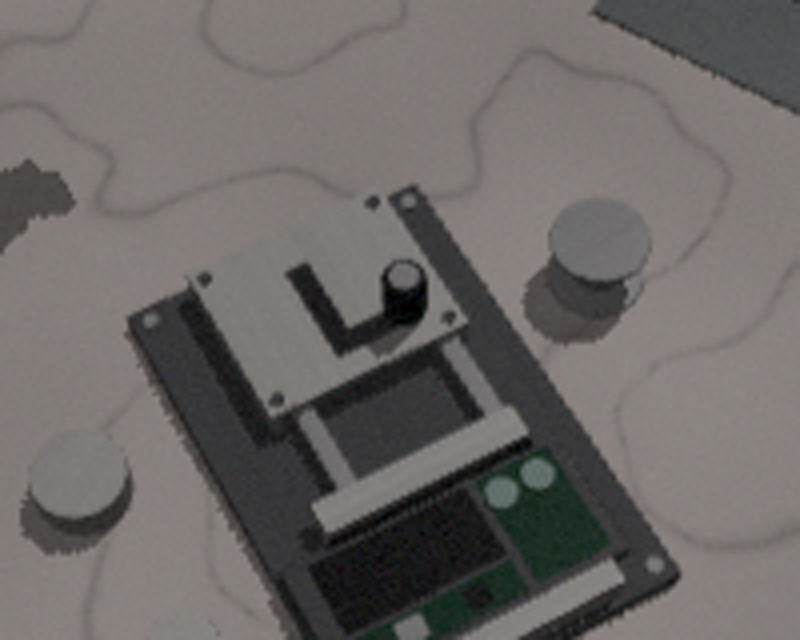

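View pics/top8.png

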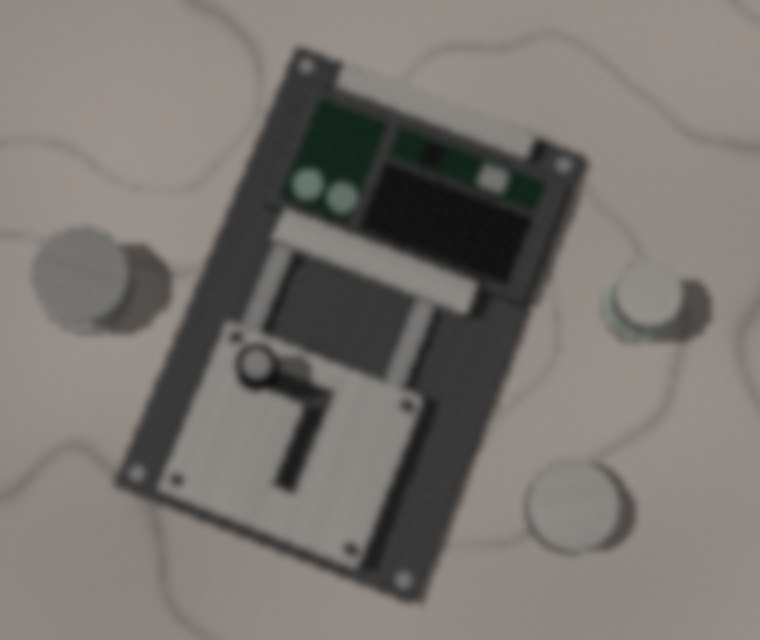

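In the top view, the knob is at (257,365) over the end of the second leg. The phone lies square between jaw and stop, and the jar, reel and tin are at the same pixels as before. One numeric check, then I'll hand in.

```bash
python3 - <<'E'
from rel import *
off=np.array([288,471])-(proj('top',w(p,(-100,0,62)))-[245,130])*4
for y in (30,35): print(y,(proj('top',w(p,(-55,y,62)))-[245,130])*4+off)
s=sensors.sense();print(abs(s['joint_vel']).max(),s['clock'])
order.close_job()
E
```

```text
30 [265.98509058 366.40666528]
35 [256.80081712 362.77433163]
0.012538505032238296 13.2
the job is handed in; nothing more can be done
```

I pushed the knob along the first leg to the corner and then sideways to the blind end of the second leg. I used shut fingertips throughout, then backed off, lifted clear and handed in at about 13 s; no verdict is reported.

**What the checks showed**
- **Corner:** the arm stopped at clamp x ≈ −76.6 mm with the force rising to about 8 N. A knob at the corner should give about −77 mm.
- **End of slot:** the arm stopped at clamp y ≈ 10 mm with the force rising to about 7 N. Both forces are well under the 35 N limit.
- **Knob position in the final pictures:** it was at (257,365) in the top view, where a fully home knob predicts (257,363). In the scene view it was at (404,274), against a predicted (405,278). That puts the latch at about 35 mm to within 1–2 mm.
- **Phone and bystanders:** the phone lies flat and square between jaw and stop, and the jar, reel and tin had not visibly moved. I judged these by eye and did not measure the phone's position or angle.
- **Arm at hand-in:** it stood about 285 mm back from the clamp's origin and 169 mm up, with about 1 N or less on the wrist (sensor noise).

**What disagreed:** the clamp poses from the two cameras differed by about 4 mm and 0.01 rad. I used the combined fit and relied on contact force for the two end points.

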